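Close the ball jar, then hold a grinding ball in the ioniser's air stream

TASK

A ceramic grinding ball must lose its static charge before it is weighed: first push the green lid, which only rests on the jar of clean balls, straight down until it is fully home and level on the rim, so that the blower cannot blow dust in. Then lift the blue tray by its black handle, carry it level and smoothly so that the loose ball stays in its shallow pocket, and hold it level in front of the ionising blower with the ball in line with the middle of the grille, at the grille's height and about 12 cm from it. Finish while still holding the tray there in mid-air, touching nothing else with it, and leave the other things on the bench where they stand.

Things in the scene. Friction and masses are not known exactly. Their poses are not given: they have to be found in the camera images.
- lid_top (a point): middle of the flat top (34 mm across) of the knob on the green lid; z: its upright axis. The lid, 108 mm across, is loose: its 86 mm plug only rests on the seal in the jar's mouth, about 7 mm too high. Pushed down on the knob it slides in against the seal (about 4 to 9 N) until its flange meets the rim, and stays; this point is then 24 mm above the rim
- jar_rim (a point): centre of the jar's mouth, level with its rim, 90 mm above the bench. Clear round jar with white balls in it, 100 mm across, standing firm on the bench (it does not move); z up
- tray: small blue hand tray with a black handle, 0.2 kg; origin under the middle of its flat base (84 mm along x, 76 mm along y, 5 mm thick, with 4 mm high edges), x points from the handle towards the tray, z up. The round pocket for the ball is in the middle of the base
- tray_grip (a point): centre of the tray's straight black handle, a level bar 92 mm long along the tray's x axis, 16 mm wide (y) and 14 mm high, 107 mm from the pocket's centre and 32 mm above the tray's underside (so 25 mm of free space below it); axes as the tray's. Best place to grasp, from above, fingers closing along y
- tray_pocket (a point): centre of the tray's pocket, 17.5 mm above the tray's underside, where the ball's centre is when it lies in the middle. The pocket is a flat floor inside a round wall, 40 mm across inside, only 4 mm high; axes as the tray's
- ball_center (a point): centre of the loose white ceramic ball, 25 mm across, 50 g, that rolls freely in the pocket (about 11 mm off its middle either way); its axes mean nothing. Tipping the tray far, or stopping it sharply, rolls it out over the wall
- blower_grille (a point): middle of the round front grille (116 mm across) of the white ionising blower, 130 mm above the bench; air blows out along this frame's -x, z is up, y along the face. The case is 150 mm wide, 75 mm deep, 45 to 215 mm above the bench (240 mm with its handle), in a steel bracket 200 mm wide
- blower: the ionising blower, fixed; origin on the bench under the middle of its case, 42 mm behind the grille; x points backwards, out of its rear
- rack: four-colour tube rack with a few small capped tubes, 105 x 210 x 34 mm (49 mm over the tubes), loose on the bench; origin at the middle of its underside; leave it where it is
- tipbox: navy box of yellow pipette tips with a clear lid, 85 x 122 x 70 mm, loose on the bench; origin at the middle of its underside; leave it where it is
- beaker: empty glass beaker, 74 mm across, 90 mm tall, loose on the bench; origin at the middle of its underside; leave it where it is
- bottle: amber bottle with a blue cap, 68 mm across, 140 mm tall, loose on the bench; origin at the middle of its underside; leave it where it is
- marker: marker pen lying flat, white with a black cap, 130 mm long, 16 mm thick, loose on the bench; origin at the middle of its underside; leave it where it is
- dishes: small stack of round aluminium weighing dishes, 82 mm across, 29 mm tall, loose on the bench; origin at the middle of its underside; leave it where it is
There are look-alikes about, which are no part of the job. There is more than one size of the dishes; the job needs the smallest.

How it is judged (in metres and radians):
On the way, in this order (a step that is already met when the one before it is completed fails the run):
1. the lid is pushed home, level on the jar's rim, while the tray still stands on the bench (z of lid_top in the frame of jar_rim below 0.0262 m and horizontal distance between lid_top and jar_rim below 0.005 m and angle between lid_top's own z axis and vertical below 0.04 rad and height (world z) of tray_pocket below 0.03 m), for 0.2 s.
2. the tray is held up off the bench with the ball in its pocket (height (world z) of tray above 0.04 m and contact force between tray and the fingers above 1 N and distance between ball_center and tray_pocket below 0.02 m), for 0.2 s.
At the end, for the whole second after the job is handed in: Fingers alone hold the tray still, over 60 mm above the bench, level within 0.14 rad, ball in its pocket; the ball is 80 to 160 mm before the grille, within 35 mm of its axis sideways and in height; lid down within 2 mm of the rim, centred within 5 mm, level within 0.04 rad (z of lid_top in the frame of jar_rim below 0.0262 m and horizontal distance between lid_top and jar_rim below 0.005 m and angle between lid_top's own z axis and vertical below 0.04 rad and x of ball_center in the frame of blower_grille between -0.16 and -0.08 m and y of ball_center in the frame of blower_grille between -0.035 and 0.035 m and z of ball_center in the frame of blower_grille between -0.035 and 0.035 m and angle between tray's own z axis and vertical below 0.14 rad and distance between ball_center and tray_pocket below 0.02 m and linear speed of tray below 0.03 m/s and height (world z) of tray above 0.06 m and contact force between tray and the fingers above 1 N and contact force between tray and blower below 0.2 N and contact force between tray and rack below 0.2 N and contact force between tray and tipbox below 0.2 N and contact force between tray and beaker below 0.2 N and contact force between tray and bottle below 0.2 N and contact force between tray and marker below 0.2 N and contact force between tray and dishes below 0.2 N); the arm keeps its last pose, push and grip.
It fails at once if the ball leaves the tray's pocket (distance between ball_center and tray_pocket above 0.03 m).
It fails at once if the tray is tipped by more than 0.4 rad (angle between tray's own z axis and vertical above 0.4 rad).
It fails at once if another thing on the bench is shifted by more than 30 mm or knocked over (distance of any of rack, tipbox, beaker, bottle, marker, dishes from where it was at the start of the episode above 0.03 m or angle between any of beaker, bottle's own z axis and vertical above 0.5 rad).
It also fails if it takes over 61 s, if anything falls off the work surface, if the arm or the gripper's body presses on something with over 40 N, if the wrist force passes 120 N, or if a joint passes its speed limit or range.

ROBOT

A 6-joint arm with a two-finger parallel gripper is mounted at the origin on the work surface. World frame = base frame: x ahead of the robot, y to its left, z up, the work surface at z = 0. Lengths are in m, angles in degrees, forces in N, time in s.
With the tool pointing down it reaches from about 0.25 to 0.725 m from the base axis. Payload 9.7 kg.
Tool frame: the origin (TCP) lies at the centre of the arm's flange, where the gripper is bolted on; the fingertips stand 173 mm ahead of it and the grasp point (between the pads) lies bot.grip_depth ahead of it (bot.grip_depth is the distance from the TCP to the grasp point, in m); z points along the fingers, y is the direction in which the jaws open and shut (so a half turn about z gives the same grasp; the last joint's range is limited). The gripper opens to 85 mm and grips with 20 to 120 N. Pads are 22 mm wide; open, the fingers measure 114 mm over their backs; the gripper's body (76 mm by 85 mm) begins 54 mm behind the grasp point. The pads swing forward as they close: fully open they stand 13 mm farther back than shut.
Start: joints at [65.145, 4.979, 10.078, 95.1, 0, 90], TCP at [0.231, 0.499, 0.405] pointing down, gripper open.
Joint ranges: [-179.16, 179.16], [-48.56, 103.87], [-65.8, 70.77], [-126.05, 130.52], [-82.76, 87.17], [-180, 180]. Speed limits (degrees/s): [127.2, 127.2, 147.25, 180, 180, 180].

INTERFACE

Orientations are given as [roll, pitch, yaw] about the fixed x, y, z axes, in that order (R = Rz(yaw) Ry(pitch) Rx(roll)).
In Python, from workcell import status, viewer, bot gives the robot as it stands. The module is installed in compiled form; this text tells all that it offers.
- The arm moves only by the tool move_arm, never from a script. Its argument "commands" is a list of rows, each an object with "claw": the gripper's target within -1 to 1 (fully open at 1, half-way at 0, shut at -1); "travel": the shift along the tool's x, y, z in cm, a list of three; "turn": the turn about the tool's z in degrees. A call has 1 to 5 rows; each row shifts and turns the commanded pose from where the row before left it, along the tool's axes as they then stand; what a row does not reach is not made up. A row lasts 1/12 s, in which the tool goes at most 41.7 mm and 7.16 degrees, less where a joint would pass 70% of its speed; a pose out of reach is approached as far as the arm can. A call is refused whole if a number of a shift passes 4.17 or a number of a turn 7.16, either way. A call with a gripper value outside its range is refused whole. The fingers move at their own pace and stop on an object; "squeeze" is the grip in N (left out, the last holds). Time passes only in rows, so rows that do not move let the fingers close. It gives the time, the measured TCP pose, the force and the opening at its end, in the units of the state.
- status.get_obs(): the state, without advancing time (a new reading comes with each control period).
- viewer.camera(name): name is "scene" or "top" or "wrist"; returns the picture (400x640x3 uint8, blue, green, red); there is no depth.
- viewer.camera_params(name): a dict with "camera_matrix" (3x3 intrinsics, pixels), "xyz" and "rotation" of the camera in the world. Camera axes: x right, y up, looking along -z (the intrinsics and any distortion apply to the point x, -y, -z); pixel columns grow to the right and rows downward; lengths in m; the calibration is good to about 2 mm. A picture is of the moment at which its call begins: read the wrist's pose just before it. camera_params takes no time and is no camera call; for the wrist camera it gives the pose at the moment of the call.
- bot.job_done(): hands the job in, once; it reports no verdict.
The state is a dict: "time": time; "q": joint angles; "qd": joint speeds; "joint_efforts": joint torques, N m; "ee_pos": TCP position; "tcp_rot": TCP orientation; "wrist_force": force on the tool from outside, world axes, zero at the start; "torque": the same for the moment, N m; "opening": finger opening in m.
Only numpy, scipy, OpenCV 4.12 (cv2) and the standard library are available. Lean on these libraries where they do the work, as an engineer would, in place of code of your own. Each camera call takes 0.05 s, during which the arm holds its last target.

## Working session

There is one attempt and no reset: what is moved stays moved. The work goes in short steps, Python scripts to look and compute and a tool call to move; the robot and the scene stay as the last step left them, time stands still between calls to the robot, and variables do not carry over. Pictures are saved under pics/ and viewed, and the job is handed in when it is done.

Besides the shell and the picture viewer there is one more tool, called after ">>>" as a command line: name --argument value ..., lists and objects as JSON in quotes. move_arm: Moves the arm, as the interface text tells. Its arguments: {"type":"object","properties":{"commands":{"type":"array"},"squeeze":{"type":"number"}},"required":["commands"]}

```bash
mkdir -p pics; python3 - <<'E'
from workcell import status, viewer, bot
import cv2,numpy as np
np.set_printoptions(precision=4,suppress=True)
print(status.get_obs(), bot.grip_depth)
for n in ["scene","top","wrist"]:
    p=viewer.camera_params(n); print(n,p)
    cv2.imwrite(f"pics/{n}0.png",viewer.camera(n))
E
```

```text
{'time': 0.0, 'q': array([65.1478,  5.0116, 10.0326, 95.0986,  0.0008, 90.0002]), 'qd': array([ 0.0423,  0.0641,  0.1195, -0.014 ,  0.0298,  0.0461]), 'joint_efforts': array([  0.0022, -52.0372,  46.4816,   0.0158,   0.0001,   0.    ]), 'ee_pos': array([0.2312, 0.4991, 0.404 ]), 'tcp_rot': array([-179.9224,   -0.0008,  155.1476]), 'wrist_force': array([ 0.3354, -0.1448,  0.63  ]), 'torque': array([ 0.0015, -0.0048, -0.0485]), 'opening': 0.0856237301128238} 0.1547
scene {'camera_matrix': array([[434.7464,   0.    , 320.381 ],
       [  0.    , 434.7464, 200.565 ],
       [  0.    ,   0.    ,   1.    ]]), 'xyz': array([ 1.3132, -0.4894,  1.0195]), 'rotation': array([46.5533, -0.7727, 56.2995])}
top {'camera_matrix': array([[510.9507,   0.    , 321.6152],
       [  0.    , 510.9507, 205.9101],
       [  0.    ,   0.    ,   1.    ]]), 'xyz': array([0.186 , 0.0741, 2.1193]), 'rotation': array([  9.1984,   0.1419, -90.0999])}
wrist {'camera_matrix': array([[317.4824,   0.    , 316.0054],
       [  0.    , 317.4824, 199.0909],
       [  0.    ,   0.    ,   1.    ]]), 'xyz': array([0.1559, 0.5324, 0.3731]), 'rotation': array([-18.8688,   0.0131,  65.1652])}
```

View pics/scene0.png

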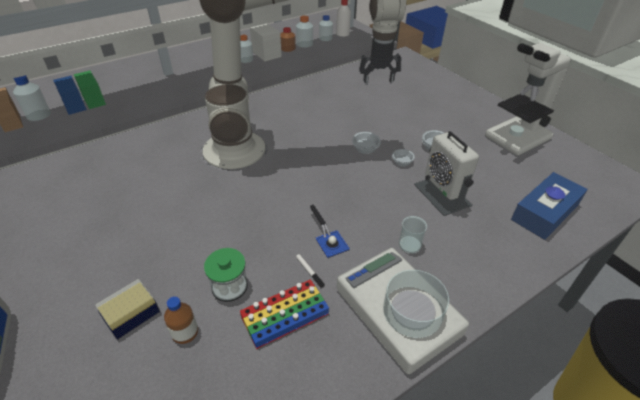

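View pics/top0.png

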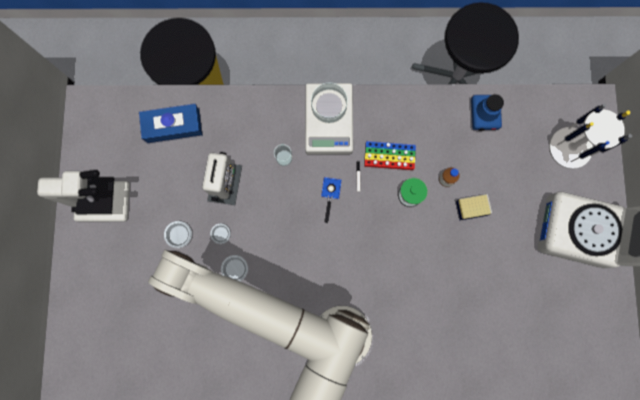

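View pics/wrist0.png

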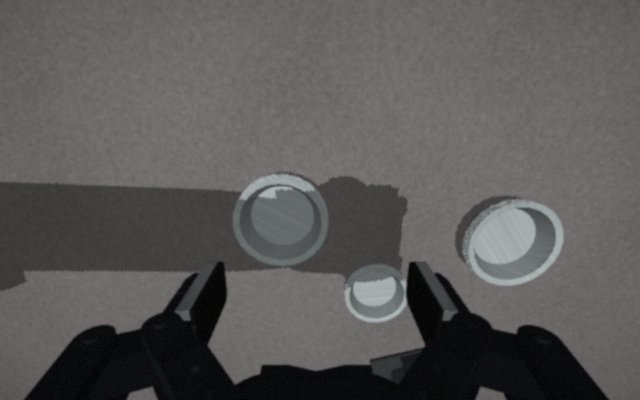

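```bash
cat > h.py <<'E'
import numpy as np,cv2
from scipy.spatial.transform import Rotation as R
np.set_printoptions(precision=4,suppress=True)
def ray(P,u,v):
    K=P['camera_matrix']; M=R.from_euler('xyz',P['rotation'],degrees=True).as_matrix()
    d=np.linalg.inv(K)@np.array([u,v,1.]); d=M@np.array([d[0],-d[1],-d[2]])
    return np.array(P['xyz']),d
def plane(P,u,v,z):
    o,d=ray(P,u,v); return o+d*(z-o[2])/d[2]
def proj(P,X):
    M=R.from_euler('xyz',P['rotation'],degrees=True).as_matrix()
    c=M.T@(np.asarray(X)-P['xyz']); p=P['camera_matrix']@np.array([c[0],-c[1],-c[2]]); return p[:2]/p[2]
def tri(rs):
    A=0;b=0
    for o,d in rs:
        d=d/np.linalg.norm(d); Q=np.eye(3)-np.outer(d,d); A=A+Q;b=b+Q@o
    X=np.linalg.solve(A,b); return X,[np.linalg.norm((np.eye(3)-np.outer(d,d)/(d@d))@(X-o)) for o,d in rs]
E
python3 - <<'E'
import cv2,numpy as np
s=cv2.imread('pics/scene0.png');t=cv2.imread('pics/top0.png')
def c(im,x,y,w,h,k): return cv2.resize(im[y:y+h,x:x+w],None,fx=k,fy=k,interpolation=cv2.INTER_CUBIC)
a=np.hstack([c(s,195,235,80,70,5),c(t,380,165,80,70,5)]);b=np.hstack([c(s,295,195,80,70,5),c(t,295,165,80,70,5)])
cv2.imwrite('pics/c1.png',np.vstack([a,b])[:600])
cv2.imwrite('pics/c1b.png',b)
cv2.imwrite('pics/c2.png',np.hstack([c(s,405,125,80,90,5),c(t,190,140,80,90,5)]))
E
```

```text
(no output)
```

View pics/c1.png

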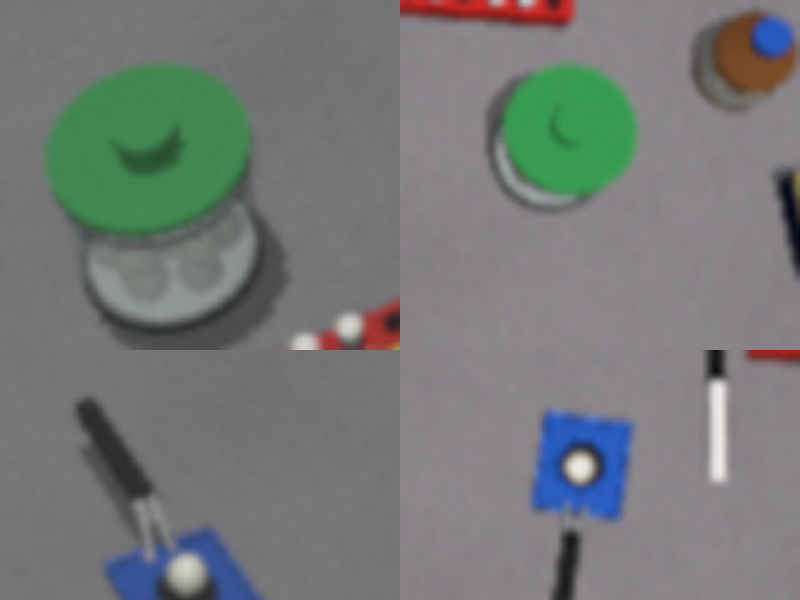

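View pics/c1b.png

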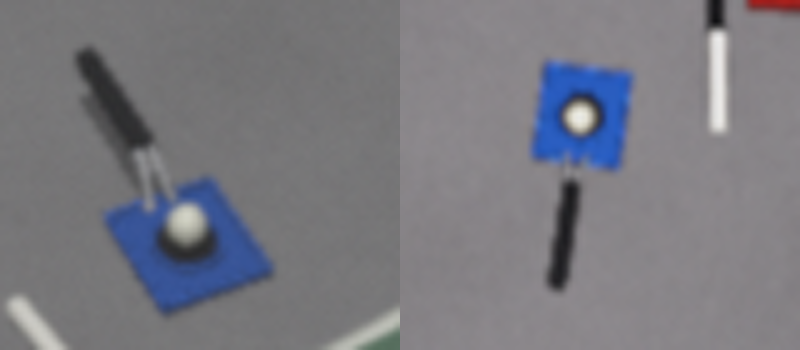

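View pics/c2.png

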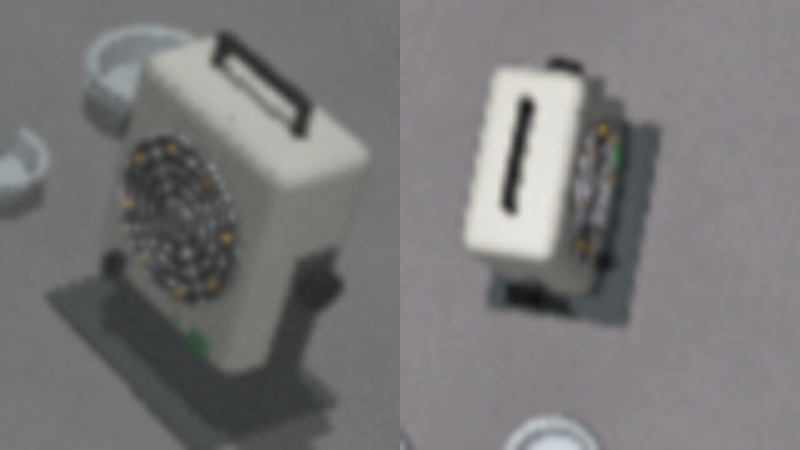

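```bash
python3 - <<'E'
from h import *
from workcell import viewer
S=viewer.camera_params('scene');T=viewer.camera_params('top')
s=cv2.imread('pics/scene0.png');t=cv2.imread('pics/top0.png')
def blob(im,lo,hi,roi,flag=1):
    x,y,w,h=roi; hsv=cv2.cvtColor(im[y:y+h,x:x+w],cv2.COLOR_BGR2HSV)
    m=cv2.inRange(hsv,lo,hi); cs,_=cv2.findContours(m,cv2.RETR_EXTERNAL,cv2.CHAIN_APPROX_NONE)
    c=max(cs,key=cv2.contourArea)+np.array([x,y]); return c
g=((45,80,40),(80,255,255))
a=cv2.fitEllipse(blob(s,*g,(195,235,60,60)));b=cv2.fitEllipse(blob(t,*g,(390,170,50,45)))
print('lid',a,b,tri([ray(S,*a[0]),ray(T,*b[0])]))
for z in (.095,.1,.105): print(z,plane(S,*a[0],z),plane(T,*b[0],z))
bl=((105,130,60),(125,255,255))
for im,P,roi in((s,S,(310,225,45,35)),(t,T,(315,172,35,32))):
    c=blob(im,*bl,roi); r=cv2.minAreaRect(c); hull=cv2.convexHull(c); M=cv2.moments(hull); ce=(M['m10']/M['m00'],M['m01']/M['m00'])
    box=cv2.boxPoints(r); print('tray',ce,plane(P,*ce,.007),[plane(P,*q,.008)[:2] for q in box])
def dark(im,roi,th):
    x,y,w,h=roi; m=(cv2.cvtColor(im[y:y+h,x:x+w],cv2.COLOR_BGR2GRAY)<th).astype(np.uint8)
    cs,_=cv2.findContours(m,cv2.RETR_EXTERNAL,cv2.CHAIN_APPROX_NONE); c=max(cs,key=cv2.contourArea)+np.array([x,y]); return c
for im,P,roi in((s,S,(305,200,22,27)),(t,T,(320,199,18,28))):
    c=dark(im,roi,60); r=cv2.minAreaRect(c); bx=cv2.boxPoints(r); print('handle',r,plane(P,*r[0],.034))
    l=sorted(bx,key=lambda p:p[1]); e1=(l[0]+l[1])/2;e2=(l[2]+l[3])/2; print(e1,e2,plane(P,*e1,.034),plane(P,*e2,.034))
# grille center from crop
gs=(405+180/5,125+217/5); gt=(190+198/5,140+193/5)
print('grille',tri([ray(S,*gs),ray(T,*gt)]),plane(S,*gs,.13),plane(T,*gt,.13))
# case top corners z=.215 in top crop
for q in((92,65),(183,75),(160,262),(62,247)): print(plane(T,190+q[0]/5,140+q[1]/5,.215))
# bracket base corners z~0
for q in((660,125),(628,325),(490,305)): print('br',plane(T,190+(q[0]-400)/5,140+q[1]/5,.0))
print(proj(S,[0,0,0]),proj(T,[0,0,0]))
E
```

```text
lid ((224.17518615722656, 264.6309814453125), (32.2503547668457, 40.80498123168945), 71.91557312011719) ((413.4245300292969, 190.60015869140625), (25.001420974731445, 26.16558837890625), 117.79926300048828) (array([ 0.5756, -0.2912,  0.0955]), [np.float64(0.00046273127645743065), np.float64(0.00046273127645733654)])
0.095 [ 0.5754 -0.2906  0.095 ] [ 0.5755 -0.2917  0.095 ]
0.1 [ 0.5794 -0.2917  0.1   ] [ 0.5746 -0.2908  0.1   ]
0.105 [ 0.5834 -0.2928  0.105 ] [ 0.5736 -0.2899  0.105 ]
tray (331.945331913383, 243.70145544905927) [0.6107 0.0382 0.007 ] [array([0.5675, 0.0078]), array([0.5585, 0.0856]), array([0.6533, 0.0686]), array([ 0.6595, -0.0053])]
tray (330.9872, 187.75146666666666) [0.6054 0.0391 0.007 ] [array([0.5712, 0.081 ]), array([0.6506, 0.0698]), array([ 0.6398, -0.0029]), array([0.5606, 0.0088])]
handle ((316.7691955566406, 214.65383911132812), (20.801258087158203, 3.882901668548584), 56.3099365234375) [0.503  0.0532 0.034 ]
[311. 206.] [322.5384 223.3077] [0.4597 0.0592 0.034 ] [0.5445 0.0474 0.034 ]
handle ((327.413330078125, 211.56358337402344), (2.508943796157837, 19.387290954589844), 8.746161460876465) [0.5    0.0548 0.034 ]
[328.8873 201.9827] [325.9393 221.1445] [0.5401 0.0485 0.034 ] [0.4601 0.061  0.034 ]
grille (array([0.6228, 0.4487, 0.1305]), [np.float64(0.0056186061716244195), np.float64(0.005618606171624332)]) [0.6248 0.4549 0.13  ] [0.619  0.4445 0.13  ]
[0.7012 0.5129 0.215 ]
[0.6931 0.4427 0.215 ]
[0.5471 0.4561 0.215 ]
[0.5588 0.5309 0.215 ]
br [0.7064 0.4175 0.    ]
br [0.5338 0.4404 0.    ]
br [0.5511 0.5571 0.    ]
[234.0584 148.7938] [341.3499 335.2993]
```

>>> move_arm --commands '[{"claw":-1,"travel":[-1.5,-1.4,0],"turn":0},{"claw":-1,"travel":[-3,-2.7,0],"turn":0},{"claw":-1,"travel":[-3,-2.7,0],"turn":0},{"claw":-1,"travel":[-3,-2.7,0],"turn":0},{"claw":-1,"travel":[-3,-2.7,0],"turn":0}]' --squeeze 40

```text
time: 0.57
ee_pos: [0.3025, 0.33, 0.4043]
tcp_rot: [-180.0, -0.0, 155.2]
wrist_force: [0.6, -0.0, 0.1]
opening: 0.0253
```

```bash
python3 - <<'E'
from workcell import status
o=status.get_obs(); print(o['q'],o['ee_pos'],o['tcp_rot'])
E
```

```text
[ 4.74925866e+01 -8.93577318e+00 -3.48394456e+00  9.54765642e+01
 -1.94002256e-03  7.22964164e+01] [0.30248015 0.33000783 0.40432859] [-1.79975846e+02 -5.67377278e-03  1.55196169e+02]
```

>>> move_arm --commands '[{"claw":-1,"travel":[-3,-2.65,0],"turn":0},{"claw":-1,"travel":[-3,-2.65,0],"turn":0},{"claw":-1,"travel":[-3,-2.65,0],"turn":0},{"claw":-1,"travel":[-3,-2.65,0],"turn":0},{"claw":-1,"travel":[-3,-2.65,0],"turn":0}]'

```text
time: 0.98
ee_pos: [0.3829, 0.1464, 0.4047]
tcp_rot: [180.0, 0.0, 155.2]
wrist_force: [1.3, 0.4, 0.4]
opening: -0.0001
```

>>> move_arm --commands '[{"claw":-1,"travel":[-3,-2.65,0],"turn":0},{"claw":-1,"travel":[-3,-2.65,0],"turn":0},{"claw":-1,"travel":[-3,-2.65,0],"turn":0},{"claw":-1,"travel":[-3,-2.65,0],"turn":0},{"claw":-1,"travel":[-3,-2.65,0],"turn":0}]'

```text
time: 1.4
ee_pos: [0.4634, -0.0371, 0.4046]
tcp_rot: [180.0, 0.0, 155.1]
wrist_force: [-0.1, 0.8, 0.8]
opening: -0.0005
```

>>> move_arm --commands '[{"claw":-1,"travel":[-3,-2.65,0],"turn":0},{"claw":-1,"travel":[-3,-2.65,0],"turn":0},{"claw":-1,"travel":[-3,-2.65,0],"turn":0},{"claw":-1,"travel":[-3,-2.65,0],"turn":0},{"claw":-1,"travel":[-3,-2.65,0],"turn":0}]'

```text
time: 1.82
ee_pos: [0.544, -0.2203, 0.4044]
tcp_rot: [180.0, -0.0, 155.1]
wrist_force: [0.7, 0.6, -0.2]
opening: -0.0001
```

>>> move_arm --commands '[{"claw":-1,"travel":[-3,-2.65,0],"turn":0},{"claw":-1,"travel":[-2.5,-2.2,0],"turn":0},{"claw":-1,"travel":[0,0,0],"turn":0},{"claw":-1,"travel":[0,0,0],"turn":0}]'

```text
time: 2.15
ee_pos: [0.5736, -0.2871, 0.4026]
tcp_rot: [180.0, -0.2, 155.0]
wrist_force: [-0.3, -0.3, -0.0]
opening: 0.0001
```

```bash
python3 - <<'E'
from h import *
from workcell import status,viewer
import json
o=status.get_obs(); print(o['q'],o['ee_pos'],o['tcp_rot'],o['opening'],o['wrist_force'])
P=viewer.camera_params('wrist'); im=viewer.camera('wrist'); cv2.imwrite('pics/w1.png',im); print(P)
cv2.imwrite('pics/s1.png',viewer.camera('scene'))
E
```

```text
[-26.5867  18.2811  25.3448  97.2347   0.0008  -1.6077] [ 0.5736 -0.2871  0.4026] [179.9945  -0.1709 155.021 ] 5.536823897389826e-05 [-0.3074 -0.2699 -0.0083]
{'camera_matrix': array([[317.4824,   0.    , 316.0054],
       [  0.    , 317.4824, 199.0909],
       [  0.    ,   0.    ,   1.    ]]), 'xyz': array([ 0.4983, -0.2535,  0.3719]), 'rotation': array([-18.6973,  -0.0625,  65.0379])}
```

View pics/w1.png

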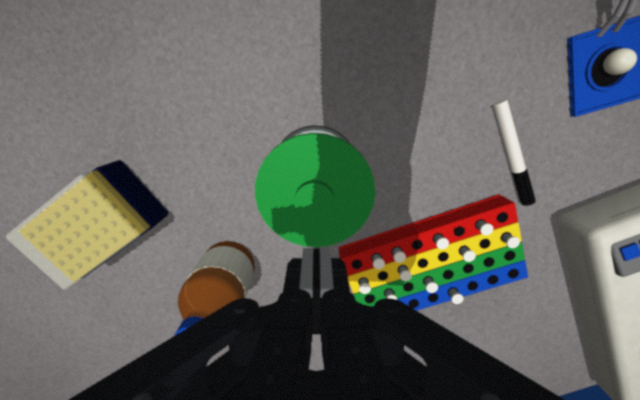

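```bash
python3 - <<'E'
from h import *
P=dict(camera_matrix=np.array([[317.4824,0,316.0054],[0,317.4824,199.0909],[0,0,1]]),xyz=np.array([.4983,-.2535,.3719]),rotation=[-18.6973,-.0625,65.0379])
im=cv2.imread('pics/w1.png'); hsv=cv2.cvtColor(im,cv2.COLOR_BGR2HSV)
m=cv2.inRange(hsv,(45,80,30),(80,255,255)); m[:,380:]=0;m[:, :250]=0
cs,_=cv2.findContours(m,cv2.RETR_EXTERNAL,cv2.CHAIN_APPROX_NONE); c=max(cs,key=cv2.contourArea); print(cv2.boundingRect(c))
c=cv2.convexHull(c)
# rays onto plane; circle fit in plane for several z
for z in (.095,.1,.105):
    X=np.array([plane(P,*q,z)[:2] for q in c[:,0].astype(float)])
    A=np.c_[2*X,np.ones(len(X))]; s=np.linalg.lstsq(A,(X**2).sum(1),rcond=None)[0]; r=np.sqrt(s[2]+s[0]**2+s[1]**2)
    print(z,s[:2],r, np.std(np.linalg.norm(X-s[:2],axis=1)))
k=cv2.resize(im[120:260,240:390],None,fx=5,fy=5,interpolation=cv2.INTER_CUBIC)[:600]
cv2.imwrite('pics/w1c.png',k)
E
```

```text
(255, 133, 121, 116)
0.095 [ 0.5779 -0.2915] 0.054860127668023964 0.0002779845513366075
0.1 [ 0.5765 -0.2908] 0.05386951503408033 0.00027296496752770736
0.105 [ 0.575  -0.2901] 0.05287890240012772 0.00026794538371882056
```

View pics/w1c.png

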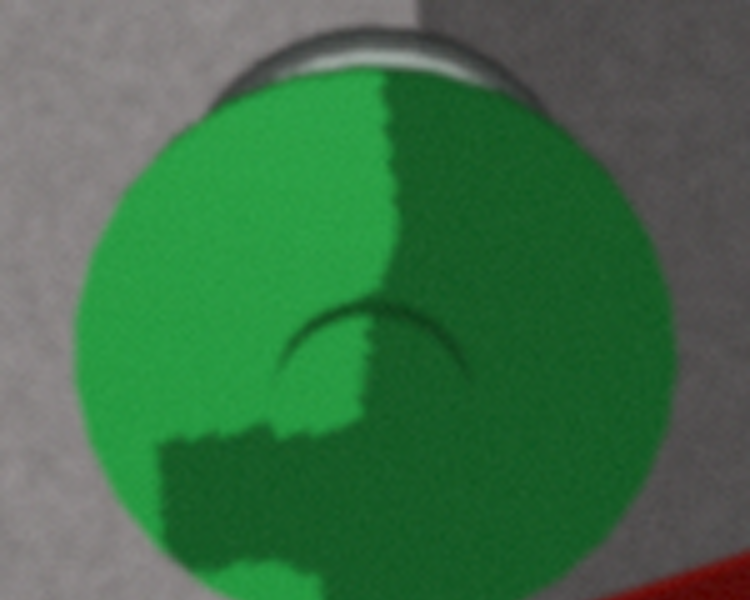

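>>> move_arm --commands '[{"claw":-1,"travel":[-0.4,-0.2,2],"turn":0},{"claw":-1,"travel":[0,0,3],"turn":0},{"claw":-1,"travel":[0,0,2.5],"turn":0},{"claw":-1,"travel":[0,0,1.5],"turn":0},{"claw":-1,"travel":[0,0,0.5],"turn":0}]'

```text
time: 2.67
ee_pos: [0.5752, -0.2872, 0.3075]
tcp_rot: [180.0, -0.2, 155.2]
wrist_force: [-1.0, 0.6, 0.9]
opening: -0.0001
```

>>> move_arm --commands '[{"claw":-1,"travel":[0,0,0],"turn":0},{"claw":-1,"travel":[0,0,0],"turn":0},{"claw":-1,"travel":[0,0,0],"turn":0}]'

```text
time: 2.92
ee_pos: [0.5761, -0.2885, 0.3118]
tcp_rot: [-180.0, 0.2, 155.2]
wrist_force: [-1.5, -0.8, -0.3]
opening: 0.0003
```

```bash
python3 - <<'E'
from h import *
from workcell import status,viewer
o=status.get_obs(); print(o['ee_pos'],o['tcp_rot'],o['wrist_force'])
cv2.imwrite('pics/w2.png',viewer.camera('wrist'))
E
```

```text
[ 0.5761 -0.2885  0.3118] [-179.9967    0.159   155.1757] [-1.5029 -0.8354 -0.2925]
```

View pics/w2.png

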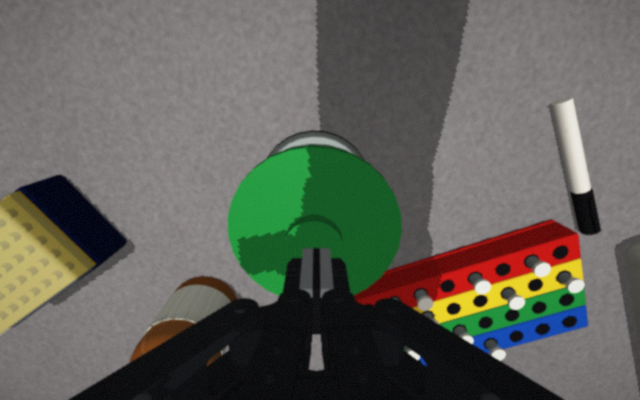

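>>> move_arm --commands '[{"claw":-1,"travel":[-0.1,-0.2,0.5],"turn":0},{"claw":-1,"travel":[0,0,0.4],"turn":0},{"claw":-1,"travel":[0,0,0.3],"turn":0},{"claw":-1,"travel":[0,0,0.2],"turn":0},{"claw":-1,"travel":[0,0,0.1],"turn":0}]'

```text
time: 3.38
ee_pos: [0.5759, -0.2911, 0.294]
tcp_rot: [180.0, -0.1, 155.1]
wrist_force: [0.2, -0.9, 0.4]
opening: -0.0001
```

>>> move_arm --commands '[{"claw":-1,"travel":[0,0,0.1],"turn":0},{"claw":-1,"travel":[0,0,0.1],"turn":0},{"claw":-1,"travel":[0,0,0.1],"turn":0},{"claw":-1,"travel":[0,0,0.1],"turn":0}]'

```text
time: 3.72
ee_pos: [0.5759, -0.2911, 0.2918]
tcp_rot: [-180.0, 0.1, 155.1]
wrist_force: [-3.5, -0.0, 7.1]
opening: 0.0001
```

>>> move_arm --commands '[{"claw":-1,"travel":[0,0,0.1],"turn":0},{"claw":-1,"travel":[0,0,0.1],"turn":0},{"claw":-1,"travel":[0,0,0.1],"turn":0}]'

```text
time: 3.97
ee_pos: [0.5758, -0.291, 0.2888]
tcp_rot: [180.0, 0.1, 155.1]
wrist_force: [-3.2, 2.0, 5.6]
opening: -0.0002
```

Contact; force about 6–7 N, the lid is sliding in. Continuing until the force jumps.

>>> move_arm --commands '[{"claw":-1,"travel":[0,0,0.1],"turn":0},{"claw":-1,"travel":[0,0,0.1],"turn":0}]'

```text
time: 4.13
ee_pos: [0.5758, -0.2908, 0.2874]
tcp_rot: [180.0, 0.1, 155.2]
wrist_force: [-6.5, 4.3, 16.6]
opening: 0.0002
```

>>> move_arm --commands '[{"claw":-1,"travel":[0,0,0.1],"turn":0},{"claw":-1,"travel":[0,0,0],"turn":0}]'

```text
time: 4.3
ee_pos: [0.5756, -0.2908, 0.2874]
tcp_rot: [180.0, 0.1, 155.2]
wrist_force: [-7.2, 4.1, 16.7]
opening: 0.0001
```

>>> move_arm --commands '[{"claw":-1,"travel":[0,0,0.1],"turn":0},{"claw":-1,"travel":[0,0,0.1],"turn":0},{"claw":-1,"travel":[0,0,0],"turn":0},{"claw":-1,"travel":[0,0,0],"turn":0},{"claw":-1,"travel":[0,0,0],"turn":0}]'

```text
time: 4.72
ee_pos: [0.5754, -0.2907, 0.2874]
tcp_rot: [180.0, 0.2, 155.2]
wrist_force: [-10.4, 6.3, 27.2]
opening: -0.0
```

>>> move_arm --commands '[{"claw":-1,"travel":[0,0,-0.5],"turn":0},{"claw":-1,"travel":[0,0,-1],"turn":0},{"claw":-1,"travel":[0,0,-3],"turn":0},{"claw":-1,"travel":[0,0,-4],"turn":0},{"claw":1,"travel":[0,0,-3],"turn":0}]'

```text
time: 5.13
ee_pos: [0.5757, -0.2909, 0.4003]
tcp_rot: [-180.0, 0.0, 155.1]
wrist_force: [1.3, -0.3, 0.6]
opening: 0.011
```

```bash
python3 - <<'E'
from h import *
from workcell import status,viewer
o=status.get_obs(); print(o['ee_pos'],o['tcp_rot'],o['wrist_force'])
W=viewer.camera_params('wrist'); im=viewer.camera('wrist');cv2.imwrite('pics/w3.png',im)
s=viewer.camera('scene'); cv2.imwrite('pics/s3.png',s)
c=lambda i,x,y:cv2.resize(i[y:y+80,x:x+80],None,fx=5,fy=5,interpolation=cv2.INTER_CUBIC)
s0=cv2.imread('pics/scene0.png')
cv2.imwrite('pics/s3c.png',np.hstack([c(s0,190,235),c(s,190,235)]))
m=cv2.inRange(cv2.cvtColor(im,cv2.COLOR_BGR2HSV),(45,80,30),(80,255,255)); m[:,400:]=0;m[:, :230]=0
cs,_=cv2.findContours(m,cv2.RETR_EXTERNAL,cv2.CHAIN_APPROX_NONE); c=cv2.convexHull(max(cs,key=cv2.contourArea))
for z in (.09,.095,.1):
    X=np.array([plane(W,*q,z)[:2] for q in c[:,0].astype(float)])
    A=np.c_[2*X,np.ones(len(X))]; q=np.linalg.lstsq(A,(X**2).sum(1),rcond=None)[0]; print(z,q[:2],np.sqrt(q[2]+q[0]**2+q[1]**2))
E
```

```text
[ 0.5757 -0.2909  0.4003] [-179.9982    0.0447  155.1471] [ 1.272  -0.2696  0.6391]
0.09 [ 0.5793 -0.2926] 0.055716382092747596
0.095 [ 0.5778 -0.292 ] 0.054719064506426676
0.1 [ 0.5764 -0.2914] 0.05372174692010609
```

View pics/w3.png

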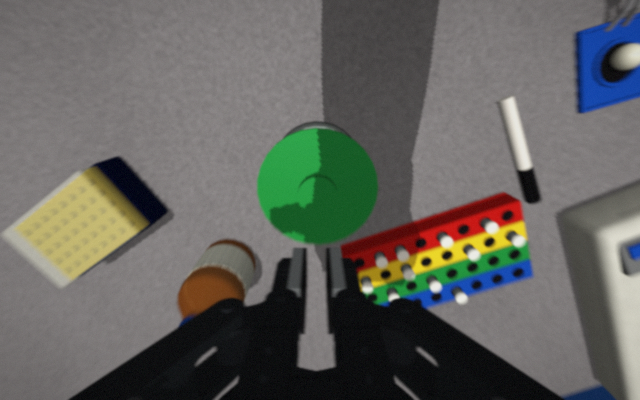

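View pics/s3c.png

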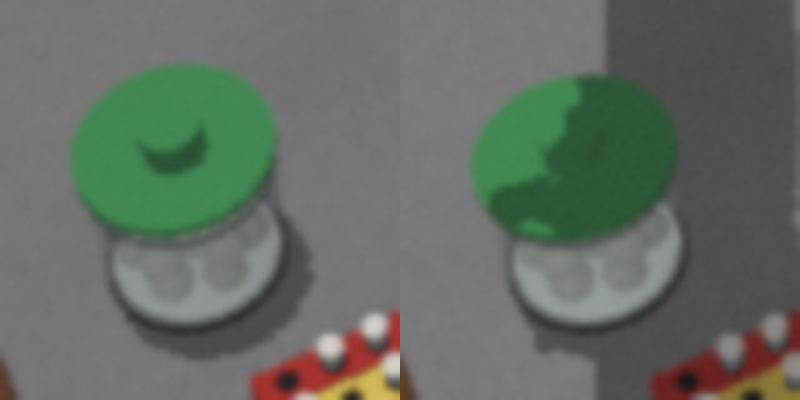

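>>> move_arm --commands '[{"claw":1,"travel":[0,0,0],"turn":-5.6},{"claw":1,"travel":[0,0,0],"turn":-5.6},{"claw":1,"travel":[0.7,2,0],"turn":-5.6},{"claw":1,"travel":[1.3,3.7,0],"turn":0},{"claw":1,"travel":[1.3,3.7,0],"turn":0}]'

```text
time: 5.65
ee_pos: [0.5584, -0.1929, 0.3965]
tcp_rot: [180.0, -0.1, 171.9]
wrist_force: [1.6, 0.9, -0.1]
opening: 0.0847
```

>>> move_arm --commands '[{"claw":1,"travel":[1.3,3.7,0],"turn":0},{"claw":1,"travel":[1.3,3.7,0],"turn":0},{"claw":1,"travel":[1.3,3.7,0],"turn":0},{"claw":1,"travel":[1.3,3.7,0],"turn":0},{"claw":1,"travel":[1.3,3.7,0],"turn":0}]'

```text
time: 6.07
ee_pos: [0.5194, 0.0008, 0.3976]
tcp_rot: [180.0, -0.0, 171.9]
wrist_force: [0.6, 0.5, 0.9]
opening: 0.0854
```

>>> move_arm --commands '[{"claw":1,"travel":[1.3,3.7,0],"turn":0},{"claw":1,"travel":[0.8,2,0],"turn":0},{"claw":1,"travel":[0,0,0],"turn":0},{"claw":1,"travel":[0,0,0],"turn":0},{"claw":1,"travel":[0,0,0],"turn":0}]'

```text
time: 6.48
ee_pos: [0.5074, 0.0584, 0.3976]
tcp_rot: [-180.0, -0.0, 172.0]
wrist_force: [0.6, -0.5, -0.4]
opening: 0.0853
```

```bash
python3 - <<'E'
from h import *
from workcell import status,viewer
o=status.get_obs(); print(o['q'],o['ee_pos'],o['tcp_rot'],o['wrist_force'])
W=viewer.camera_params('wrist'); im=viewer.camera('wrist');cv2.imwrite('pics/w4.png',im); print(W)
cv2.imwrite('pics/s4.png',viewer.camera('scene'))
E
```

```text
[ 6.5649 -0.5488  3.5848 94.1427 -0.0136 14.6012] [0.5074 0.0584 0.3976] [-179.9845   -0.0055  171.9637] [ 0.5964 -0.513  -0.4184]
{'camera_matrix': array([[317.4824,   0.    , 316.0054],
       [  0.    , 317.4824, 199.0909],
       [  0.    ,   0.    ,   1.    ]]), 'xyz': array([0.4253, 0.0684, 0.3666]), 'rotation': array([-18.8794,  -0.0428,  81.9828])}
```

View pics/w4.png

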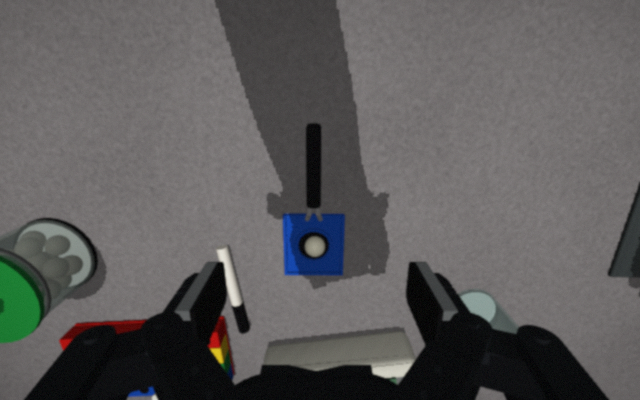

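View pics/s4.png

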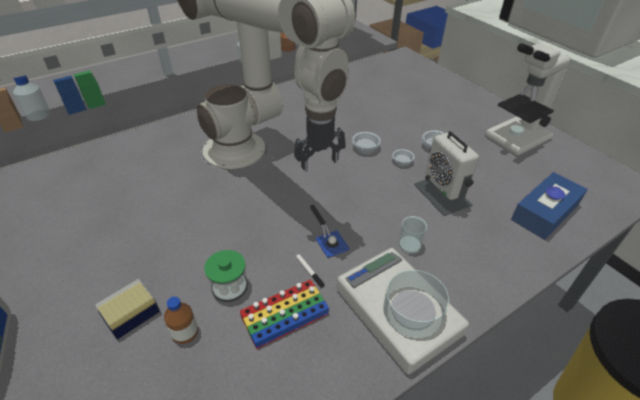

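Lid is down and level in the scene view (226,265). The wrist view shows the black handle at (314,165), nearly vertical, with the ball in the blue tray at (315,246). Measuring the handle.

```bash
python3 - <<'E'
from h import *
P=dict(camera_matrix=np.array([[317.4824,0,316.0054],[0,317.4824,199.0909],[0,0,1]]),xyz=np.array([.4253,.0684,.3666]),rotation=[-18.8794,-.0428,81.9828])
im=cv2.imread('pics/w4.png'); g=cv2.cvtColor(im,cv2.COLOR_BGR2GRAY)
m=(g<28).astype(np.uint8); m[:110]=0;m[212:]=0;m[:,:295]=0;m[:,335:]=0
cs,_=cv2.findContours(m,cv2.RETR_EXTERNAL,cv2.CHAIN_APPROX_NONE); c=max(cs,key=cv2.contourArea); print(cv2.boundingRect(c))
r=cv2.minAreaRect(c); print(r)
ys,xs=np.nonzero(m); b=sorted(cv2.boxPoints(r),key=lambda p:p[1]); e1=(b[0]+b[1])/2;e2=(b[2]+b[3])/2
a=plane(P,*e1,.037);d=plane(P,*e2,.039); print(a,d,(a+d)/2,np.degrees(np.arctan2(*(d-a)[1::-1])),np.linalg.norm(d-a))
m=cv2.inRange(cv2.cvtColor(im,cv2.COLOR_BGR2HSV),(105,130,20),(125,255,255)); m[:,:270]=0;m[:,360:]=0;m[290:]=0
cs,_=cv2.findContours(m,cv2.RETR_EXTERNAL,cv2.CHAIN_APPROX_NONE);r=cv2.minAreaRect(max(cs,key=cv2.contourArea));print(r)
q=[plane(P,*k,.008)[:2] for k in cv2.boxPoints(r)];print(np.array(q),np.mean(q,0))
E
```

```text
(306, 124, 15, 84)
((313.0, 165.5), (83.0, 14.0), 90.0)
[0.4568 0.0611 0.037 ] [0.5449 0.0485 0.039 ] [0.5008 0.0548 0.038 ] -8.182138087036279 0.08909003412030125
((313.5, 244.0), (60.0, 61.0), 90.0)
[[ 0.5601  0.0092]
 [ 0.5704  0.0825]
 [ 0.6537  0.0732]
 [ 0.6426 -0.0052]] [0.6067 0.0399]
```

>>> move_arm --commands '[{"claw":1,"travel":[0.6,-0.5,2],"turn":0},{"claw":1,"travel":[0,0,4],"turn":0},{"claw":1,"travel":[0,0,4],"turn":0},{"claw":1,"travel":[0,0,3],"turn":0},{"claw":1,"travel":[0,0,2],"turn":0}]'

```text
time: 7.0
ee_pos: [0.4999, 0.0532, 0.2441]
tcp_rot: [-179.9, -0.2, 171.8]
wrist_force: [-0.2, -0.9, -0.4]
opening: 0.0851
```

>>> move_arm --commands '[{"claw":1,"travel":[0,0,1],"turn":0},{"claw":1,"travel":[0,0,0],"turn":0},{"claw":1,"travel":[0,0,0],"turn":0},{"claw":1,"travel":[0,0,0],"turn":0}]'

```text
time: 7.33
ee_pos: [0.5013, 0.0542, 0.2394]
tcp_rot: [180.0, 0.1, 171.9]
wrist_force: [0.1, -0.4, -0.3]
opening: 0.0853
```

```bash
python3 - <<'E'
from h import *
from workcell import status,viewer
o=status.get_obs(); print(o['q'],o['ee_pos'],o['tcp_rot'],o['wrist_force'])
W=viewer.camera_params('wrist'); im=viewer.camera('wrist');cv2.imwrite('pics/w5.png',im)
g=cv2.cvtColor(im,cv2.COLOR_BGR2GRAY)
print(W)
E
```

```text
[  6.1716  -1.2898 -14.6399  76.5177  -0.002   14.2588] [0.5013 0.0542 0.2394] [179.9694   0.1287 171.9127] [ 0.1027 -0.3591 -0.3239]
{'camera_matrix': array([[317.4824,   0.    , 316.0054],
       [  0.    , 317.4824, 199.0909],
       [  0.    ,   0.    ,   1.    ]]), 'xyz': array([0.4192, 0.0643, 0.2083]), 'rotation': array([-19.0158,  -0.092 ,  81.9313])}
```

View pics/w5.png

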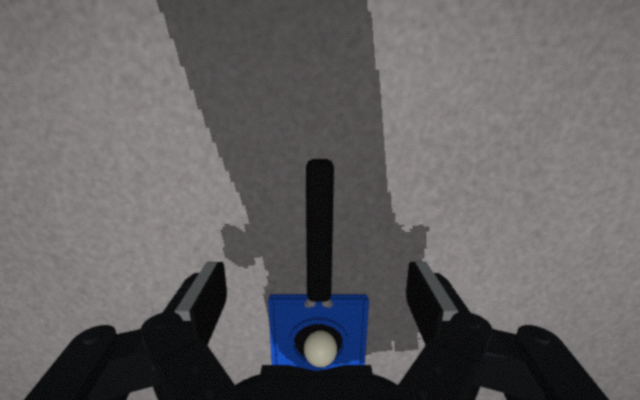

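>>> move_arm --commands '[{"claw":1,"travel":[0,0.1,1.5],"turn":0},{"claw":1,"travel":[0,0,2],"turn":0},{"claw":1,"travel":[0,0,1.2],"turn":0},{"claw":1,"travel":[0,0,0.5],"turn":0},{"claw":1,"travel":[0,0,0],"turn":0}]' --squeeze 20

```text
time: 7.8
ee_pos: [0.5006, 0.0554, 0.1852]
tcp_rot: [-180.0, -0.1, 171.9]
wrist_force: [-0.6, 0.5, 0.2]
opening: 0.0855
```

>>> move_arm --commands '[{"claw":0.3,"travel":[0,0,0],"turn":0},{"claw":0,"travel":[0,0,0],"turn":0},{"claw":-0.2,"travel":[0,0,0],"turn":0}]' --squeeze 20

```text
time: 8.05
ee_pos: [0.5012, 0.0555, 0.1867]
tcp_rot: [180.0, 0.1, 171.9]
wrist_force: [-0.4, 0.5, -0.9]
opening: 0.0514
```

```bash
python3 - <<'E'
from h import *
from workcell import status,viewer
o=status.get_obs(); print(o['ee_pos'],o['tcp_rot'],o['wrist_force'],o['opening'])
cv2.imwrite('pics/w6.png',viewer.camera('wrist'))
E
```

```text
[0.5012 0.0555 0.1867] [179.9794   0.0862 171.9448] [-0.4365  0.5079 -0.9297] 0.051427570669992755
```

View pics/w6.png

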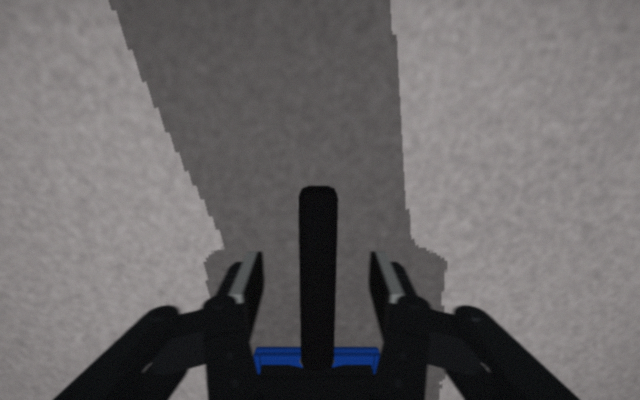

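>>> move_arm --commands '[{"claw":-0.4,"travel":[0,0,0],"turn":0},{"claw":-0.48,"travel":[0,0,0],"turn":0},{"claw":-0.52,"travel":[0,0,0],"turn":0},{"claw":-0.56,"travel":[0,0,0],"turn":0},{"claw":-0.6,"travel":[0,0,0],"turn":0}]' --squeeze 20

```text
time: 8.52
ee_pos: [0.5008, 0.0555, 0.1857]
tcp_rot: [180.0, 0.0, 171.9]
wrist_force: [1.4, 0.5, 0.1]
opening: 0.0171
```

>>> move_arm --commands '[{"claw":-0.64,"travel":[0,0,0],"turn":0},{"claw":-0.68,"travel":[0,0,0],"turn":0},{"claw":-0.74,"travel":[0,0,0],"turn":0},{"claw":-0.85,"travel":[0,0,0],"turn":0},{"claw":-1,"travel":[0,0,0],"turn":0}]' --squeeze 20

```text
time: 8.93
ee_pos: [0.5008, 0.0555, 0.1857]
tcp_rot: [180.0, 0.0, 172.0]
wrist_force: [-0.6, 0.6, 1.8]
opening: 0.0156
```

>>> move_arm --commands '[{"claw":-1,"travel":[0,0,0],"turn":0},{"claw":-1,"travel":[0,0,0],"turn":0}]' --squeeze 60

```text
time: 9.1
ee_pos: [0.5008, 0.0555, 0.1858]
tcp_rot: [180.0, 0.0, 171.9]
wrist_force: [-1.6, 0.7, 1.8]
opening: 0.0149
```

>>> move_arm --commands '[{"claw":-1,"travel":[0,0,0],"turn":0},{"claw":-1,"travel":[0,0,0],"turn":0},{"claw":-1,"travel":[0,0,0],"turn":0}]' --squeeze 110

```text
time: 9.35
ee_pos: [0.5008, 0.0555, 0.1858]
tcp_rot: [180.0, 0.0, 171.9]
wrist_force: [-1.2, 1.7, 2.6]
opening: 0.0139
```

```bash
python3 - <<'E'
from h import *
from workcell import status,viewer
o=status.get_obs(); print(o['ee_pos'],o['tcp_rot'],o['wrist_force'],o['torque'],o['opening'])
s=viewer.camera('scene');cv2.imwrite('pics/s7.png',s)
cv2.imwrite('pics/s7c.png',cv2.resize(s[150:270,270:430],None,fx=5,fy=5,interpolation=cv2.INTER_CUBIC))
E
```

```text
[0.5008 0.0555 0.1858] [179.9946   0.0029 171.9473] [-1.2102  1.6889  2.5924] [0.2368 0.1489 0.0198] 0.013874026258910791
```

View pics/s7c.png

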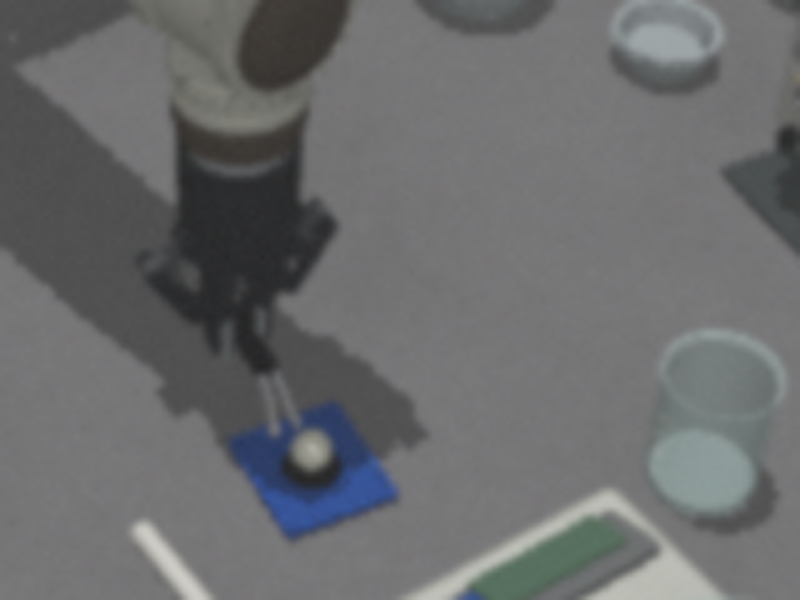

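>>> move_arm --commands '[{"claw":-1,"travel":[0,0,-0.1],"turn":0},{"claw":-1,"travel":[0,0,-0.2],"turn":0},{"claw":-1,"travel":[0,0,-0.3],"turn":0},{"claw":-1,"travel":[0,0,-0.3],"turn":0},{"claw":-1,"travel":[0,0,-0.3],"turn":0}]'

```text
time: 9.82
ee_pos: [0.5007, 0.0554, 0.1978]
tcp_rot: [-180.0, -0.0, 171.9]
wrist_force: [0.8, -0.6, -2.8]
opening: 0.0142
```

>>> move_arm --commands '[{"claw":-1,"travel":[0,0,-0.3],"turn":0},{"claw":-1,"travel":[0,0,-0.2],"turn":0},{"claw":-1,"travel":[0,0,-0.1],"turn":0},{"claw":-1,"travel":[0,0,0],"turn":0}]'

```text
time: 10.15
ee_pos: [0.5009, 0.0555, 0.204]
tcp_rot: [180.0, 0.0, 171.9]
wrist_force: [-0.4, 0.2, -2.0]
opening: 0.014
```

```bash
python3 - <<'E'
from h import *
from workcell import status,viewer
o=status.get_obs(); print(o['ee_pos'],o['tcp_rot'],o['wrist_force'],o['torque'],o['opening'])
s=viewer.camera('scene');cv2.imwrite('pics/s8.png',s)
cv2.imwrite('pics/s8c.png',cv2.resize(s[150:270,270:430],None,fx=5,fy=5,interpolation=cv2.INTER_CUBIC))
E
```

```text
[0.5009 0.0555 0.204 ] [179.9956   0.0243 171.9422] [-0.3724  0.152  -1.9779] [ 0.005   0.2107 -0.0229] 0.01398197004950798
```

View pics/s8c.png

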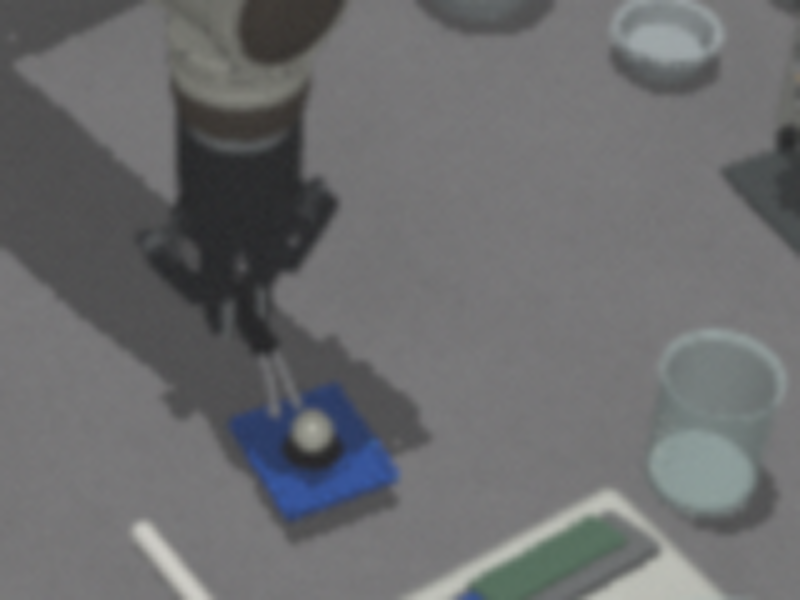

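>>> move_arm --commands '[{"claw":-1,"travel":[0,0,-0.2],"turn":0},{"claw":-1,"travel":[0,0,-0.4],"turn":0},{"claw":-1,"travel":[0,0,-0.6],"turn":0},{"claw":-1,"travel":[0,0,-0.8],"turn":0},{"claw":-1,"travel":[0,0,-0.8],"turn":0}]'

```text
time: 10.62
ee_pos: [0.5008, 0.0555, 0.2327]
tcp_rot: [180.0, 0.0, 171.9]
wrist_force: [-0.0, -0.3, -1.9]
opening: 0.0144
```

>>> move_arm --commands '[{"claw":-1,"travel":[0,0,-0.8],"turn":0},{"claw":-1,"travel":[0,0,-0.8],"turn":0},{"claw":-1,"travel":[0,0,-0.8],"turn":0},{"claw":-1,"travel":[0,0,-0.8],"turn":0},{"claw":-1,"travel":[0,0,-0.8],"turn":0}]'

```text
time: 11.03
ee_pos: [0.5008, 0.0555, 0.2726]
tcp_rot: [180.0, 0.0, 171.9]
wrist_force: [0.0, 0.5, -1.1]
opening: 0.0144
```

>>> move_arm --commands '[{"claw":-1,"travel":[0,0,-0.8],"turn":0},{"claw":-1,"travel":[0,0,-0.8],"turn":0},{"claw":-1,"travel":[0,0,-0.8],"turn":0},{"claw":-1,"travel":[0,0,-0.6],"turn":0},{"claw":-1,"travel":[0,0,-0.4],"turn":0}]'

```text
time: 11.45
ee_pos: [0.5009, 0.0555, 0.3067]
tcp_rot: [180.0, 0.0, 171.9]
wrist_force: [-0.4, 0.2, -2.3]
opening: 0.0139
```

>>> move_arm --commands '[{"claw":-1,"travel":[0,0,-0.3],"turn":0},{"claw":-1,"travel":[0,0,-0.1],"turn":0},{"claw":-1,"travel":[0,0,0],"turn":0}]'

```text
time: 11.7
ee_pos: [0.5008, 0.0555, 0.3097]
tcp_rot: [180.0, -0.0, 171.9]
wrist_force: [0.0, -0.2, -2.3]
opening: 0.0144
```

```bash
python3 - <<'E'
from h import *
from workcell import status,viewer
o=status.get_obs(); print(o['q'],o['ee_pos'],o['tcp_rot'],o['wrist_force'],o['torque'],o['opening'])
s=viewer.camera('scene');cv2.imwrite('pics/s9.png',s);t=viewer.camera('top');cv2.imwrite('pics/t9.png',t)
cv2.imwrite('pics/s9c.png',np.hstack([cv2.resize(s[120:240,270:370],None,fx=4,fy=4,interpolation=cv2.INTER_CUBIC),cv2.resize(t[120:240,270:370],None,fx=4,fy=4,interpolation=cv2.INTER_CUBIC)]))
E
```

```text
[ 6.3199 -2.1758 -7.7213 84.4586  0.0012 14.3744] [0.5008 0.0555 0.3097] [179.9998  -0.0043 171.9455] [ 0.0106 -0.1591 -2.3233] [-0.0119  0.2558 -0.017 ] 0.014419272153065463
```

View pics/s9c.png

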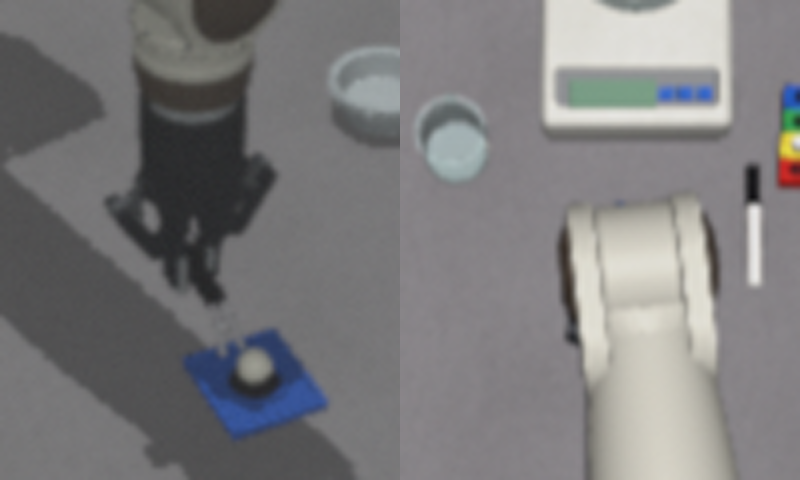

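>>> move_arm --commands '[{"claw":-1,"travel":[0.03,0.2,0],"turn":0},{"claw":-1,"travel":[0.06,0.4,0],"turn":0},{"claw":-1,"travel":[0.08,0.6,0],"turn":0},{"claw":-1,"travel":[0.11,0.8,0],"turn":0},{"claw":-1,"travel":[0.14,1.0,0],"turn":0}]'

```text
time: 12.22
ee_pos: [0.5008, 0.0865, 0.3097]
tcp_rot: [180.0, -0.0, 171.9]
wrist_force: [-0.1, -0.0, -3.0]
opening: 0.0141
```

>>> move_arm --commands '[{"claw":-1,"travel":[0.17,1.2,0],"turn":0},{"claw":-1,"travel":[0.17,1.2,0],"turn":0},{"claw":-1,"travel":[0.17,1.2,0],"turn":0},{"claw":-1,"travel":[0.17,1.2,0],"turn":0},{"claw":-1,"travel":[0.17,1.2,0],"turn":0}]'

```text
time: 12.63
ee_pos: [0.5008, 0.1479, 0.3097]
tcp_rot: [180.0, -0.0, 172.0]
wrist_force: [0.8, -0.4, -1.9]
opening: 0.0139
```

>>> move_arm --commands '[{"claw":-1,"travel":[0.17,1.2,0],"turn":0},{"claw":-1,"travel":[0.17,1.2,0],"turn":0},{"claw":-1,"travel":[0.17,1.2,0],"turn":0},{"claw":-1,"travel":[0.17,1.2,0],"turn":0},{"claw":-1,"travel":[0.17,1.2,0],"turn":0}]'

```text
time: 13.05
ee_pos: [0.5008, 0.2082, 0.3097]
tcp_rot: [-180.0, -0.0, 171.9]
wrist_force: [-0.3, -1.0, -2.2]
opening: 0.0138
```

>>> move_arm --commands '[{"claw":-1,"travel":[0.14,1.0,0],"turn":0},{"claw":-1,"travel":[0.11,0.8,0],"turn":0},{"claw":-1,"travel":[0.08,0.6,0],"turn":0},{"claw":-1,"travel":[0.06,0.4,0],"turn":0},{"claw":-1,"travel":[0.03,0.2,0],"turn":0}]'

```text
time: 13.47
ee_pos: [0.5009, 0.2377, 0.3096]
tcp_rot: [-180.0, -0.0, 172.0]
wrist_force: [0.4, -0.7, -2.9]
opening: 0.0139
```

```bash
python3 - <<'E'
from h import *
from workcell import status,viewer
o=status.get_obs(); print(o['q'],o['ee_pos'],o['tcp_rot'],o['wrist_force'],o['torque'],o['opening'])
s=viewer.camera('scene');cv2.imwrite('pics/s10.png',s);t=viewer.camera('top');cv2.imwrite('pics/t10.png',t)
cv2.imwrite('pics/s10c.png',np.hstack([cv2.resize(s[110:230,340:480],None,fx=4,fy=4,interpolation=cv2.INTER_CUBIC)]))
E
```

```text
[25.3863  4.7215 -0.7092 84.5755 -0.0013 33.4292] [0.5009 0.2377 0.3096] [-179.9955   -0.0045  171.957 ] [ 0.3831 -0.6796 -2.8812] [ 0.0128  0.2329 -0.0548] 0.013890554795522128
```

View pics/s10c.png

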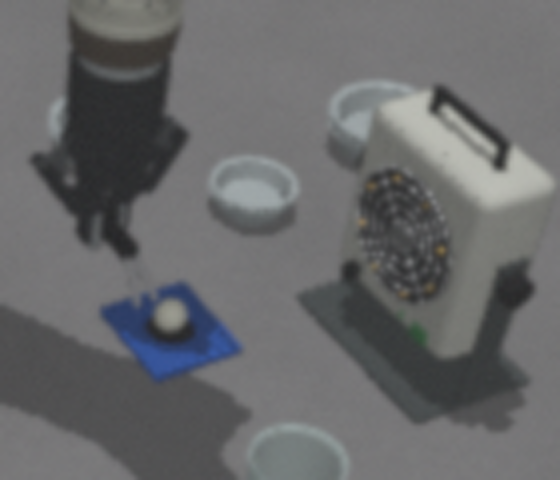

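>>> move_arm --commands '[{"claw":-1,"travel":[0.03,0.2,0.03],"turn":0},{"claw":-1,"travel":[0.06,0.4,0.06],"turn":0},{"claw":-1,"travel":[0.08,0.6,0.08],"turn":0},{"claw":-1,"travel":[0.11,0.8,0.1],"turn":0},{"claw":-1,"travel":[0.14,1.0,0.1],"turn":0}]'

```text
time: 13.98
ee_pos: [0.501, 0.2681, 0.3059]
tcp_rot: [180.0, 0.0, 171.9]
wrist_force: [-0.8, -0.7, -2.7]
opening: 0.0141
```

>>> move_arm --commands '[{"claw":-1,"travel":[0.15,1.1,0.1],"turn":0},{"claw":-1,"travel":[0.15,1.1,0.1],"turn":0},{"claw":-1,"travel":[0.15,1.1,0.1],"turn":0},{"claw":-1,"travel":[0.15,1.1,0.1],"turn":0},{"claw":-1,"travel":[0.14,1.0,0.1],"turn":0}]'

```text
time: 14.4
ee_pos: [0.5011, 0.3235, 0.3007]
tcp_rot: [-180.0, -0.0, 172.0]
wrist_force: [0.4, -0.3, -0.8]
opening: 0.0144
```

>>> move_arm --commands '[{"claw":-1,"travel":[0.11,0.8,0.1],"turn":0},{"claw":-1,"travel":[0.08,0.6,0.08],"turn":0},{"claw":-1,"travel":[0.06,0.4,0.06],"turn":0},{"claw":-1,"travel":[0.03,0.2,0.03],"turn":0},{"claw":-1,"travel":[0,0,0],"turn":0}]'

```text
time: 14.82
ee_pos: [0.5012, 0.3424, 0.2982]
tcp_rot: [-180.0, -0.0, 172.0]
wrist_force: [-0.6, -0.7, -1.8]
opening: 0.0142
```

>>> move_arm --commands '[{"claw":-1,"travel":[0,0,0],"turn":0},{"claw":-1,"travel":[0,0,0],"turn":0},{"claw":-1,"travel":[0,0,0],"turn":0},{"claw":-1,"travel":[0,0,0],"turn":0},{"claw":-1,"travel":[0,0,0],"turn":0}]'

```text
time: 15.23
ee_pos: [0.5012, 0.342, 0.2984]
tcp_rot: [180.0, 0.0, 171.9]
wrist_force: [0.5, 0.6, -2.3]
opening: 0.0142
```

```bash
python3 - <<'E'
from h import *
from workcell import status,viewer
o=status.get_obs(); print(o['q'],o['ee_pos'],o['tcp_rot'],o['wrist_force'],o['torque'],o['opening'])
S=viewer.camera_params('scene');T=viewer.camera_params('top');W=viewer.camera_params('wrist')
s=viewer.camera('scene');cv2.imwrite('pics/s11.png',s);t=viewer.camera('top');cv2.imwrite('pics/t11.png',t)
w=viewer.camera('wrist');cv2.imwrite('pics/w11.png',w)
np.save('W11.npy',W,allow_pickle=True)
cv2.imwrite('pics/s11c.png',np.hstack([cv2.resize(s[100:220,360:500],None,fx=4,fy=4,interpolation=cv2.INTER_CUBIC)]))
cv2.imwrite('pics/t11c.png',np.hstack([cv2.resize(t[100:240,180:320],None,fx=4,fy=4,interpolation=cv2.INTER_CUBIC)]))
E
```

```text
[34.3081 11.9523  6.1287 84.1715  0.0001 42.3809] [0.5012 0.342  0.2984] [179.9966   0.0036 171.9272] [ 0.497   0.5705 -2.2703] [0.059  0.1868 0.0152] 0.014154856224025012
```

View pics/s11c.png

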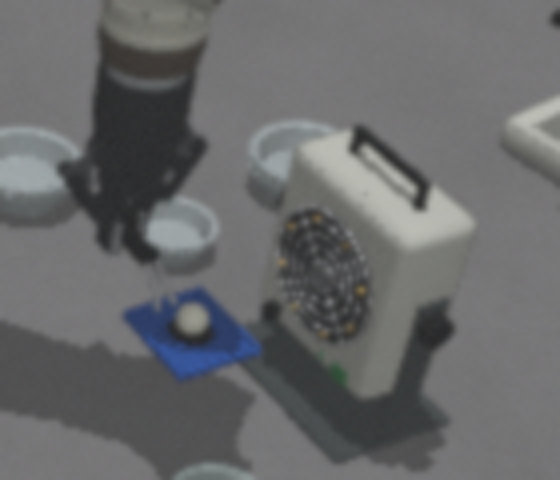

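View pics/t11c.png

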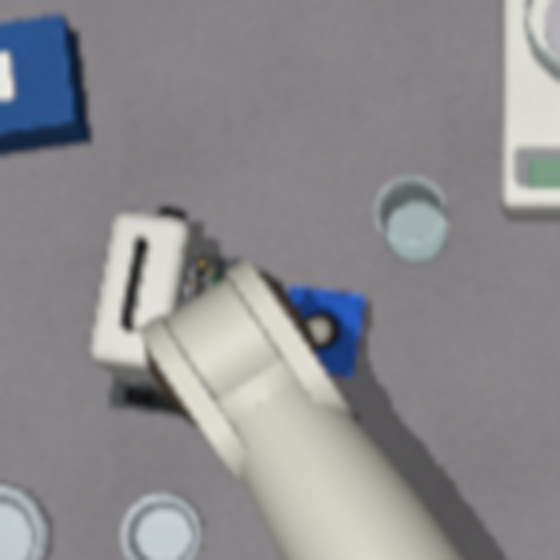

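View pics/w11.png

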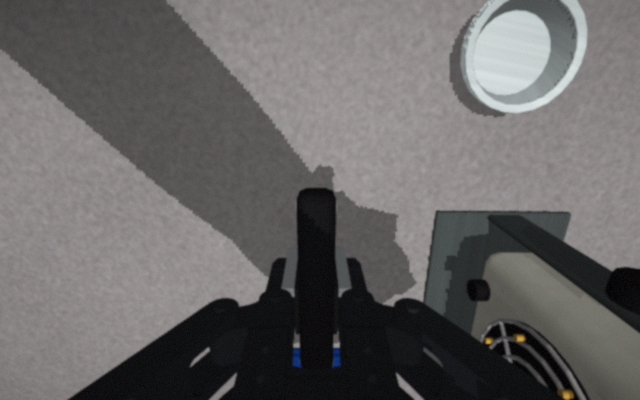

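```bash
python3 - <<'E'
from h import *
from workcell import viewer
S=viewer.camera_params('scene');T=viewer.camera_params('top')
q=[(143,65),(283,192),(372,155),(222,33)]
X=[plane(S,405+a/5,125+b/5,.213)[:2] for a,b in q]; print(np.array(X),np.mean(X,0))
s=cv2.imread('pics/s11.png');t=cv2.imread('pics/t11.png')
bs=(360+192/4,100+321/4); bt=(180+322/4,100+329/4)
print('ball',bs,bt,plane(S,*bs,.13),plane(T,*bt,.13),tri([ray(S,*bs),ray(T,*bt)]))
# grille rim extremes as seen from scene: dark mask ellipse
s0=cv2.imread('pics/scene0.png'); g=cv2.cvtColor(s0[150:188,425:458],cv2.COLOR_BGR2GRAY)
# hypothesised grille circle from candidate centre/yaw, projected for comparison
for c,yaw in (((.621,.446,.13),83.5),((.6228,.4487,.13),83.5)):
    u=np.array([np.sin(np.radians(yaw)),-np.cos(np.radians(yaw)),0])
    for im,P in (('S',S),('T',T)):
        p=np.array([proj(P,np.array(c)+.058*(np.cos(a)*u+np.sin(a)*np.array([0,0,1]))) for a in np.linspace(0,6.28,60)])
        print(im,proj(P,c),p.min(0),p.max(0))
E
```

```text
[[0.5653 0.4581]
 [0.7056 0.436 ]
 [0.7097 0.5092]
 [0.5672 0.5274]] [0.6369 0.4827]
ball (408.0, 180.25) (260.5, 182.25) [0.6108 0.3246 0.13  ] [0.6039 0.3212 0.13  ] (array([0.6068, 0.3243, 0.1267]), [np.float64(0.0033683408976462313), np.float64(0.0033683408976461484)])
S [438.1656 168.7134] [426.7199 151.3758] [450.4126 185.7966]
T [229.2362 178.1162] [225.8164 163.5891] [232.4866 192.5973]
S [439.1634 168.7238] [427.6861 151.3867] [451.4451 185.8065]
T [228.5706 177.6754] [225.1343 163.1497] [231.8363 192.1543]
```

View pics/s11.png

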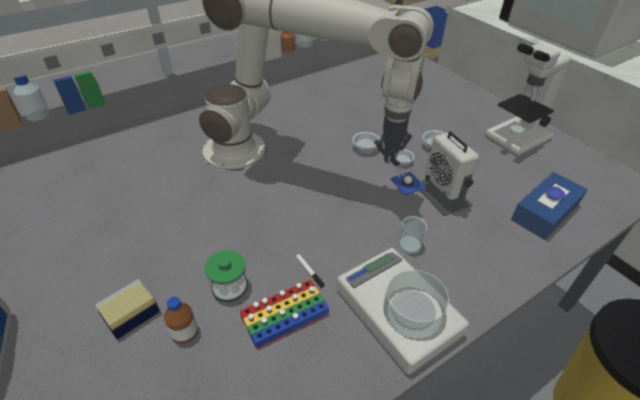

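```bash
python3 - <<'E'
from h import *
from workcell import viewer
S=viewer.camera_params('scene')
s=cv2.imread('pics/s11.png');m=cv2.inRange(cv2.cvtColor(s,cv2.COLOR_BGR2HSV),(105,130,30),(125,255,255))[160:200,385:430]
cs,_=cv2.findContours(m,cv2.RETR_EXTERNAL,cv2.CHAIN_APPROX_NONE);c=cv2.convexHull(max(cs,key=cv2.contourArea))+np.array([385,160])
p=c[:,0]; print('seen L,R,T,B',p[p[:,0].argmin()],p[p[:,0].argmax()],p[p[:,1].argmin()],p[p[:,1].argmax()])
y=np.radians(-8.07);ex=np.array([np.cos(y),np.sin(y),0]);ey=np.array([-ex[1],ex[0],0]);g=np.array([.5012,.342,.1447])
for tilt in(-.1,0,.1):
    e=np.cos(tilt)*ex+np.sin(tilt)*np.array([0,0,1])
    o=g+.107*e+np.array([0,0,-.023]); print(tilt,[proj(S,o+a*.042*e+b*.038*ey).round(1) for a in(-1,1) for b in(-1,1)])
g=lambda i:cv2.fitEllipse(max(cv2.findContours(cv2.inRange(cv2.cvtColor(i[235:300,195:260],cv2.COLOR_BGR2HSV),(45,80,30),(80,255,255)),0,1)[0],key=cv2.contourArea))
print(g(cv2.imread('pics/scene0.png')),g(s))
E
```

```text
seen L,R,T,B [392 179] [424 186] [413 177] [405 194]
-0.1 [array([389.7, 178.3]), array([409.5, 171.9]), array([403.9, 196.3]), array([424.1, 189.4])]
0 [array([390.1, 176.8]), array([409.9, 170.4]), array([404.7, 192.9]), array([425.1, 186. ])]
0.1 [array([390.2, 175.2]), array([410.2, 168.8]), array([405.3, 189.1]), array([425.8, 182.3])]
((29.17519187927246, 29.63096809387207), (32.2503547668457, 40.80498123168945), 71.91557312011719) ((29.434526443481445, 31.156986236572266), (31.516460418701172, 40.67980194091797), 74.09789276123047)
```

```bash
python3 - <<'E'
from h import *
from workcell import viewer,bot,status
S=viewer.camera_params('scene'); print([proj(S,[.576,-.291,z]) for z in(.1,.093)])
# blower side: is the other things' shift visible?
a=cv2.imread('pics/scene0.png').astype(int);b=cv2.imread('pics/s11.png').astype(int)
for n,(x,y,w,h) in dict(rack=(240,283,90,62),tip=(95,280,65,55),bottle=(163,295,37,50),marker=(294,252,34,36),beaker=(396,214,34,40)).items():
    print(n,abs(a-b)[y:y+h,x:x+w].mean())
print(status.get_obs()['time'])
E
```

```text
[array([223.8868, 263.6688]), array([224.2519, 265.3114])]
rack 1.7217443249701314
tip 1.8544522144522144
bottle 1.5187387387387388
marker 2.401143790849673
beaker 4.404411764705882
15.3833
```

```bash
python3 -c "
from workcell import bot,status
print(bot.job_done()); print(status.get_obs()['time'])"
```

```text
the job is handed in; nothing more can be done
None
the job is handed in; nothing more can be done
```

I pushed the lid home, then lifted the tray and held it in front of the blower with the ball still in its pocket. I handed the job in at about 15.4 s; no verdict was reported.

**Lid:** It slid in at about 6–7 N, then stopped. Pressing on to 27 N did not lower it further. That puts the knob's top about 24 mm above the rim. In the scene view it dropped 1.5 px, against 1.6 px expected for 7 mm.

**Tray and ball:** I gripped the handle at 110 N. From two camera views, the ball is about 12.3 cm from the grille, within a few millimetres of its axis sideways and about 3 mm below it. The tray's underside is about 11 cm above the bench. Its corners in the scene view fit a tilt of about 0.03 rad, against the 0.14 rad limit.

**Other things:** The rack, tip box, bottle, marker and beaker looked unmoved. The dishes also look in place by eye, but I did not measure them.

**Disagreement:** The two cameras put the grille's middle about 11 mm apart and the ball about 7 mm apart. Both are within the 35 mm sideways and height tolerance and the 80–160 mm distance window.

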